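# Load the blue tip rack into the pipetting dock

## Task

Load the blue-lidded pipette tip rack into the dock: push it up the ramp it stands in front of, without lifting it, until its back edge drops behind the orange lip and it sits flat in the tray at the top, and leave it there. Leave the yellow-lidded rack standing where it is.

Things in the scene. Friction and masses are not known exactly. Their poses are not given: they have to be found in the camera images.
- dock: Fixed two-lane dock, 310 mm wide. Origin on the bench at the ramps' foot, midway between lanes; x level, pointing up the ramps (pushing direction), z up. Lane centre lines at y = +82.5 and -82.5 mm, 122 mm between grey rails 12 mm above the ramp, flared 30 mm before the foot. Aluminium ramps rise from bench level at x = 0 to 24 mm at x = 110 mm; level orange lips, 24 mm high, go on to x = 118 mm.
- dock_trays (a point): Point midway between the dock's two grey trays, at the height of their floors, 14 mm above the bench; axes as the dock's, 169 mm along x from its origin. Trays' middles lie 82.5 mm to either side (y). Each is 102 mm long (x) and 122 mm wide, from the lip (10 mm above its floor) to a beige housing 62 mm high; side rails' tops are 36 mm above the bench.
- blue_rack: Loose tip rack, white base, BLUE lid: a closed box 80 mm long (its x, roughly the dock's x), 110 mm wide (y), 55 mm high, 0.2 to 0.45 kg. Origin at the centre of its underside. It starts on the bench before either ramp, roughly square to it, front face 15 to 65 mm before the foot. In the tray it has 22 mm of play along x.
- yellow_rack: Loose tip rack of the same size and shape with a YELLOW lid, on the bench in front of the other ramp. Origin at the centre of its underside. To be left alone.
Not all that is in view belongs to the job. Leave any pink or red look-alike of the blue_rack alone.

How it is judged:
On the way:
1. the blue rack rides up the ramp, tilted with it and resting on it (angle between blue_rack's own z axis and vertical above 0.08 rad and x of blue_rack in the frame of dock between -0.03 and 0.12 m and z of blue_rack in the frame of dock below 0.04 m), for 0.1 s.
At the end, for the whole second after the job is handed in: The blue rack rests flat (within 3 degrees, underside within 4 mm of the tray floor's height) in a tray behind the lip, within 15 mm of the tray's middle along it and 12 mm across it and square to it within 10 degrees, at rest; the yellow rack is within 15 mm of where it stood (x of blue_rack in the frame of dock between 0.154 and 0.184 m and z of blue_rack in the frame of dock between 0.01 and 0.018 m and (y of blue_rack in the frame of dock between 0.0705 and 0.0945 m or y of blue_rack in the frame of dock between -0.0945 and -0.0705 m) and angle between blue_rack's own z axis and vertical below 0.06 rad and angle between the x axis of blue_rack and the x axis of dock, either way round below 0.175 rad and linear speed of blue_rack below 0.02 m/s and distance of yellow_rack from where it was at the start of the episode below 0.015 m); the robot touches nothing.
It fails at once if the blue rack is lifted: its underside's centre is more than 50 mm above the bench (height (world z) of blue_rack above 0.05 m).
It fails at once if the blue rack is tipped by more than 30 degrees (angle between blue_rack's own z axis and vertical above 0.52 rad).
It fails at once if the yellow rack is moved by more than 15 mm (distance of yellow_rack from where it was at the start of the episode above 0.015 m).
It also fails if it takes over 35 s, if anything falls off the work surface, if the arm or the gripper's body presses on something with over 40 N, if the wrist force passes 120 N, or if a joint passes its speed limit or range.

## Robot

A 6-joint arm with a two-finger parallel gripper is mounted at the origin on the work surface. World frame = base frame: x ahead of the robot, y to its left, z up, the work surface at z = 0. Lengths are in m, angles in rad, forces in N, time in s.
With the tool pointing down it reaches from about 0.35 to 0.975 m from the base axis. Payload 4.9 kg.
Tool frame: the origin (TCP) lies on the centre line of the jaws, within the pads' length; the fingertips stand 14 mm ahead of it and the grasp point (between the pads) lies 5 mm behind it (manip.nose_length is the distance from the TCP to the fingertips, in m); z points along the fingers, y is the line along which they close (so a half turn about z gives the same grasp; the last joint's range is limited). The gripper opens to 85 mm and grips with 20 to 120 N. Pads are 22 mm wide; open, the fingers measure 114 mm over their backs; the gripper's body (76 mm by 85 mm) begins 54 mm behind the grasp point. The pads swing forward as they close: fully open they stand 13 mm farther back than shut.
Start: joints at [-1.384, 0.053, 1.613, -0, 1.476, -0.119], TCP at [0.188, -0.596, 0.245] pointing down, gripper open.
Joint ranges: [-3.01, 3.01], [-1.01, 2.22], [0.06, 2.58], [-1.02, 4.17], [0.09, 2.62], [-3.14, 3.14]. Speed limits (rad/s): [2.57, 2.57, 3.14, 3.14, 3.14, 3.14].

## Interface

Orientations are given as a unit quaternion [w, x, y, z].
In Python, from plant import manip, imaging gives the robot as it stands.
- The arm moves only by the tool play_rows, never from a script. Its argument "commands" is a list of rows, each a list of 6 numbers: the shift along the tool's x, y, z in mm, then the turn, a rotation vector about the tool's x, y, z in degrees. A call has 1 to 5 rows; each row shifts and turns the commanded pose from where the row before left it, along the tool's axes as they then stand; what a row does not reach is not made up. A row lasts 1/12 s, in which the tool goes at most 41.7 mm and 7.16 degrees, less where a joint would pass 70% of its speed; a pose out of reach is approached as far as the arm can. A call is refused whole if a number of a shift passes 41.7 or a number of a turn 7.16, either way. A call with a gripper value outside its range is refused whole. "hand" is the finger opening in mm, from 0 to 85.4, set as the call begins (left out, the last holds). The fingers move at their own pace and stop on an object; the grip force is fixed at half the most. Time passes only in rows, so rows that do not move let the fingers close. It gives the time, the measured TCP pose, the force, the opening and the grip force at its end, in the units of the state.
- manip.state(): the state, without advancing time (a new reading comes with each control period).
- imaging.grab_frame(name): name is "scene" or "top"; returns a dict with "image" (420x560x3 uint8, red, green, blue), "fx", "fy", "cx", "cy" (pixels), "k1" (the pictures are not rectified: a ray, as slopes to the right and down, at radius r is drawn at 1 + k1 r^2 times it, then the intrinsics apply), "R" (3x3) and "t" (3): a world point X has camera coordinates R X + t. Camera axes: x right, y down, z forward; pixel columns grow to the right and rows downward; lengths in m; the calibration is good to about 2 mm. A picture is of the moment at which its call begins. There is no depth.
- manip.job_done(): hands the job in; it is judged then, once.
The state is a dict: "time": time; "joint_pos": joint angles; "joint_vel": joint speeds; "joint_efforts": joint torques, N m; "tool_pos": TCP position; "tool_rot": TCP orientation; "contact_force": force on the tool from outside, world axes, zero at the start; "ft_torque": the same for the moment, N m; "gripper_width": opening from 0.0 (shut) to 1.0 (fully open); "grasp_force": force on a finger pad.
Only numpy, scipy, OpenCV 4.12 (cv2) and the standard library are available. Lean on these libraries where they do the work, as an engineer would, in place of code of your own. Each camera call takes 0.05 s, during which the arm holds its last target. There are 200 camera calls.

## Working session

There is one attempt and no reset: what is moved stays moved. The work goes in short steps, Python scripts to look and compute and a tool call to move; the robot and the scene stay as the last step left them, time stands still between calls to the robot, and variables do not carry over. Pictures are saved under pics/ and viewed, at most 10 in all, crops included, and the job is handed in when it is done.

Besides the shell and the picture viewer there is one more tool, called after "Emit:" by a JSON object that holds its "api" and its "payload". play_rows: Moves the arm, as the interface text tells. Its arguments: {"type":"object","properties":{"commands":{"type":"array","items":{"type":"array","items":{"type":"number"}}},"hand":{"type":"number"}},"required":["commands"]}

```bash
mkdir -p pics; python3 - <<'E'
from plant import manip, imaging
import cv2,numpy as np
s=manip.state();print(s['time'],s['tool_pos'],s['tool_rot'],s['contact_force'])
for n in("scene","top"):
    f=imaging.grab_frame(n);cv2.imwrite(f'pics/{n}0.png',f['image'][...,::-1])
    print(n,f['fx'],f['k1'],-np.array(f['R']).T@np.array(f['t']),np.round(f['R'],2).tolist())
E
```

```text
0.0 [ 0.18804517 -0.59542991  0.24407051] [-1.01922071e-03  9.88335263e-01  1.52290408e-01 -1.81899480e-05] [ 0.1924599  -0.2828667   0.05032227]
scene 454.03502914617945 -0.004982210578446493 [ 1.02861197 -0.20625735  0.82243746] [[0.2, 0.98, 0.01], [0.8, -0.16, -0.58], [-0.57, 0.12, -0.81]]
top 523.203823009387 -0.07031689632149436 [ 0.3577071  -0.06298275  1.05452641] [[-0.0, -1.0, 0.01], [-0.99, 0.0, -0.13], [0.13, -0.01, -0.99]]
```

View pics/top0.png

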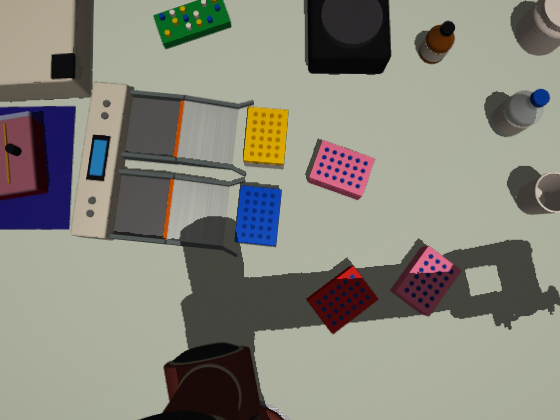

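View pics/scene0.png

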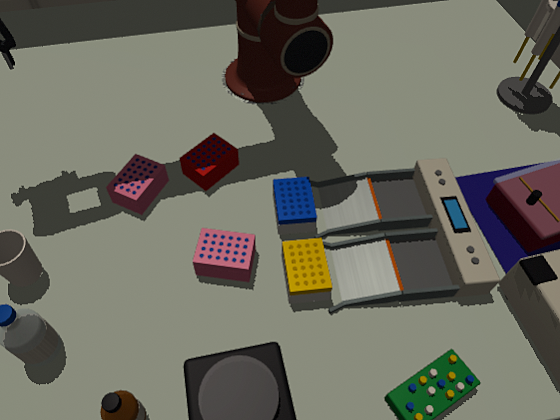

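The top view shows the blue lid at about (258,215) in front of the lower lane and the yellow lid at (266,136). The orange lips run (183,100)–(178,157) and (172,180)–(165,240), and the dock's x axis points left, roughly world +y. The scene view agrees: blue is in the lane nearer the robot, and the pink and red racks stand clear.

```bash
cat > h.py <<'E'
from plant import manip, imaging
import cv2,numpy as np
def ray(f,px,z):
    K=np.array([[f['fx'],0,f['cx']],[0,f['fy'],f['cy']],[0,0,1.]]);R=np.array(f['R']);t=np.array(f['t'])
    u=cv2.undistortPoints(np.array(px,float).reshape(-1,1,2),K,np.array([f['k1'],0,0,0.])).reshape(-1,2)
    d=np.c_[u,np.ones(len(u))]@R;c=-R.T@t
    return c+d*((z-c[2])/d[:,2])[:,None]
def mask(f,lo,hi,box=None):
    m=cv2.inRange(cv2.cvtColor(f['image'],cv2.COLOR_RGB2HSV),lo,hi)
    if box: 
        k=np.zeros_like(m);x0,y0,x1,y1=box;k[y0:y1,x0:x1]=255;m&=k
    return m
def rect(f,m,z):
    c=max(cv2.findContours(m,0,1)[0],key=cv2.contourArea)
    P=ray(f,cv2.boxPoints(cv2.minAreaRect(c)),z)[:,:2]
    e=[P[1]-P[0],P[2]-P[1]];e.sort(key=np.linalg.norm)
    a=e[0]*np.sign(e[0][1])
    return P.mean(0),[np.linalg.norm(v) for v in e],np.degrees(np.arctan2(a[1],a[0])),P
E
cat > m.py <<'E'
from h import *
np.set_printoptions(precision=4,suppress=True)
f=imaging.grab_frame('top')
mo=mask(f,(4,150,100),(17,255,255),(155,85,200,250))
n,l,st,ce=cv2.connectedComponentsWithStats(mo)
ids=np.argsort(-st[1:,4])[:2]+1;print('lips',st[ids],ce[ids])
cs=sorted(ids,key=lambda i:ce[i][1])
G=[ray(f,np.argwhere(l==i)[:,::-1],.024)[:,:2] for i in cs]
A=np.vstack(G)
vx,vy,_,_=cv2.fitLine(A.astype(np.float32),cv2.DIST_L2,0,.01,.01).ravel()
y=np.array([vx,vy])*-np.sign(vx);x=np.array([-y[1],y[0]])*-1
x=np.array([y[1],-y[0]]) # x = y rotated -90
c=[ (g@x).mean()*x+((g@y).max()+(g@y).min())/2*y for g in G]
print('lane sep',(c[1]-c[0])@y,'ext',[np.ptp(g@y) for g in G],[np.ptp(g@x) for g in G])
O=(c[0]+c[1])/2-.114*x
print('dock O',O,'x',x,'yaw',np.degrees(np.arctan2(x[1],x[0])))
for nm,lo,hi,b in(('blue',(105,150,60),(125,255,255),(225,170,300,260)),('yellow',(18,150,100),(32,255,255),(230,90,300,180))):
    p,e,a,P=rect(f,mask(f,lo,hi,b),.055)
    print(nm,p,e,'yaw',a,'dock',(p-O)@x,(p-O)@y)
np.savez('dock.npz',O=O,x=x,y=y)
E
python3 m.py
```

```text
lips [[163 179  11  59 233]
 [173 100  11  58 216]] [[167.8627 208.0129]
 [178.1759 128.5417]]
lane sep 0.16391579411999208 ext [np.float64(0.11987588316139586), np.float64(0.11740986146744664)] [np.float64(0.00787545771543921), np.float64(0.007818689666847817)]
dock O [0.5599 0.0317] x [0.1035 0.9946] yaw 84.058975
blue [ 0.4716 -0.0262] [np.float64(0.08032026930012118), np.float64(0.11063125069084741)] yaw 83.82844465794238 dock -0.06674279068113129 0.08178924269353455
yellow [ 0.6287 -0.0411] [np.float64(0.08087802446667822), np.float64(0.11246374394514481)] yaw 84.69877778653796 dock -0.06525879070024594 -0.07604228340870509
```

Every size and the lane separation match what was given. Blue is at dock (-67, +82) mm and nearly square. My plan is to come down behind it with tool x along dock x and push with the two part-open fingers.

Emit:
{"api": "play_rows", "payload": {"commands": [[27,-24.5,0,0,0,0],[27,-24.5,0,0,0,0],[27,-24.5,0,0,0,0],[27,-24.5,0,0,0,0],[27,-24.5,0,0,0,0]], "hand": 60}}

```text
time: 0.57
tool_pos: [0.2804, -0.4368, 0.2448]
tool_rot: [-0.0, 0.988, 0.152, -0.0]
contact_force: [1.1, -0.4, 0.7]
gripper_width: 0.709
grasp_force: 0.0
```

Emit:
{"api": "play_rows", "payload": {"commands": [[27,-24.5,0,0,0,0],[27,-24.5,0,0,0,0],[27,-24.5,0,0,0,0],[27,-24.5,0,0,0,0],[27,-24.5,0,0,0,0]]}}

```text
time: 0.98
tool_pos: [0.3722, -0.2793, 0.2451]
tool_rot: [-0.0, 0.988, 0.152, 0.0]
contact_force: [1.0, 0.0, 0.4]
gripper_width: 0.705
grasp_force: 0.0
```

Emit:
{"api": "play_rows", "payload": {"commands": [[27,-24.5,0,0,0,0],[27,-24.5,0,0,0,0],[27,-24.5,0,0,0,0],[27,-24.5,0,0,0,0],[24,-24.5,0,0,0,0]]}}

```text
time: 1.4
tool_pos: [0.4615, -0.1226, 0.2452]
tool_rot: [0.0, 0.988, 0.152, 0.0]
contact_force: [0.4, 0.2, 0.1]
gripper_width: 0.701
grasp_force: 0.0
```

Emit:
{"api": "play_rows", "payload": {"commands": [[0,0,0,0,0,-6.66],[0,0,0,0,0,-6.66],[0,0,0,0,0,-6.66],[0,0,0,0,0,-6.66],[0,0,0,0,0,-6.66]]}}

```text
time: 1.82
tool_pos: [0.4607, -0.1242, 0.2449]
tool_rot: [-0.0, 0.902, 0.432, -0.0]
contact_force: [0.4, 0.1, -0.3]
gripper_width: 0.7
grasp_force: 0.0
```

Emit:
{"api": "play_rows", "payload": {"commands": [[0,0,0,0,0,-6.66],[0,0,0,0,0,-6.66],[0,0,0,0,0,-6.66],[0,0,0,0,0,-6.66],[0,0,0,0,0,-6.66]]}}

```text
time: 2.23
tool_pos: [0.4606, -0.1244, 0.2449]
tool_rot: [-0.0, 0.741, 0.672, -0.0]
contact_force: [-0.7, -1.1, -0.1]
gripper_width: 0.7
grasp_force: 0.0
```

```bash
cat > s.py <<'E'
from h import *
from scipy.spatial.transform import Rotation as Ro
d=np.load('dock.npz');s=manip.state();p=np.array(s['tool_pos']);q=s['tool_rot']
M=Ro.from_quat([q[1],q[2],q[3],q[0]]).as_matrix()
print('t',s['time'],'dock xyz',np.round([(p[:2]-d['O'])@d['x'],(p[:2]-d['O'])@d['y'],p[2]],4),'toolx yaw',np.degrees(np.arctan2(M[1,0],M[0,0])),'toolz',np.round(M[:,2],3),'F',np.round(s['contact_force'],1),s['gripper_width'])
E
python3 s.py
```

```text
t 2.2333 dock xyz [-0.1655  0.0825  0.2449] toolx yaw 84.45149030695619 toolz [-0.001  0.    -1.   ] F [-0.7 -1.1 -0.1] 0.7000135788813492
```

Emit:
{"api": "play_rows", "payload": {"commands": [[0,0,40,0,0,0],[0,0,40,0,0,0],[0,0,40,0,0,0],[0,0,40,0,0,0],[0,0,30,0,0,0.4]]}}

```text
time: 2.65
tool_pos: [0.4589, -0.1236, 0.0517]
tool_rot: [-0.002, 0.745, 0.667, -0.001]
contact_force: [0.8, -0.6, 0.2]
gripper_width: 0.702
grasp_force: 0.0
```

Emit:
{"api": "play_rows", "payload": {"commands": [[0,0,10,0,0,0],[0,0,10,0,0,0],[12,0,0,0,0,0],[10,0,0,0,0,0],[10,0,0,0,0,0]]}}

```text
time: 3.07
tool_pos: [0.4662, -0.0922, 0.0375]
tool_rot: [0.002, 0.745, 0.667, 0.001]
contact_force: [0.1, 0.7, 0.2]
gripper_width: 0.706
grasp_force: 0.0
```

Emit:
{"api": "play_rows", "payload": {"commands": [[8,0,0,0,0,0],[8,0,0,0,0,0],[8,0,0,0,0,0],[8,0,0,0,0,0],[8,0,0,0,0,0]]}}

```text
time: 3.48
tool_pos: [0.4696, -0.0526, 0.0363]
tool_rot: [0.001, 0.745, 0.667, 0.0]
contact_force: [-0.8, -4.0, 2.4]
gripper_width: 0.702
grasp_force: 1.7
```

```bash
python3 s.py; cat > b.py <<'E'
from h import *
import sys
d=np.load('dock.npz');f=imaging.grab_frame('scene');g=imaging.grab_frame('top')
cv2.imwrite(f'pics/{sys.argv[1]}.png',np.hstack([f['image'][130:330,240:520],g['image'][70:270,60:340]])[...,::-1])
E
python3 b.py p1
```

```text
t 3.4833 dock xyz [-0.0932  0.081   0.0363] toolx yaw 83.73093119411604 toolz [ 0.002 -0.001 -1.   ] F [-0.8 -4.   2.4] 0.7023682330076755
```

View pics/p1.png

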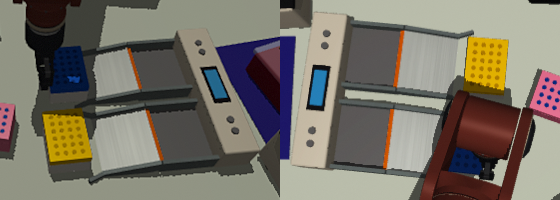

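In the left half of the picture the fingers are on the blue rack's back face, around (50,70). Its front is at the ramp foot and the yellow rack is untouched, so I'll push on.

Emit:
{"api": "play_rows", "payload": {"commands": [[8,0,0,0,0,0],[8,0,0,0,0,0],[8,0,0,0,0,0],[8,0,0,0,0,0],[8,0,0,0,0,0]]}}

```text
time: 4.0
tool_pos: [0.4728, -0.0123, 0.035]
tool_rot: [-0.0, 0.745, 0.667, -0.0]
contact_force: [-0.6, -3.1, -0.1]
gripper_width: 0.703
grasp_force: 1.4
```

Emit:
{"api": "play_rows", "payload": {"commands": [[8,0,0,0,0,0],[8,0,0,0,0,0],[8,0,0,0,0,0],[8,0,0,0,0,0],[8,0,0,0,0,0]]}}

```text
time: 4.42
tool_pos: [0.4778, 0.0263, 0.0358]
tool_rot: [0.001, 0.744, 0.668, -0.001]
contact_force: [-3.9, -12.8, 9.2]
gripper_width: 0.701
grasp_force: 6.6
```

```bash
python3 s.py; python3 b.py p2
```

```text
t 4.4167 dock xyz [-0.0139  0.0811  0.0358] toolx yaw 83.79397114178498 toolz [-0.    -0.003 -1.   ] F [ -3.9 -12.8   9.2] 0.7005797702400207
```

View pics/p2.png

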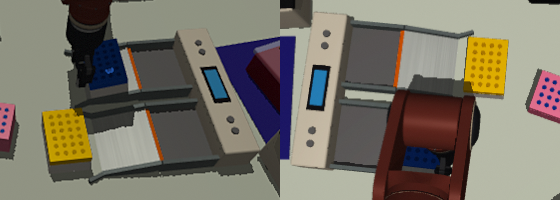

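The rack is square on the ramp with its front near the lip, at about (130,65) in the left half. From here the tool rises with the slope.

Emit:
{"api": "play_rows", "payload": {"commands": [[8,0,-1.8,0,0,0],[8,0,-1.8,0,0,0],[8,0,-1.8,0,0,0],[8,0,-1.8,0,0,0],[8,0,-1.8,0,0,0]]}}

```text
time: 4.93
tool_pos: [0.4821, 0.0668, 0.0447]
tool_rot: [0.0, 0.745, 0.667, -0.0]
contact_force: [-1.1, -5.2, 2.6]
gripper_width: 0.7
grasp_force: 2.5
```

Emit:
{"api": "play_rows", "payload": {"commands": [[8,0,-1.8,0,0,0],[8,0,-1.8,0,0,0],[8,0,-1.8,0,0,0],[8,0,-1.8,0,0,0],[8,0,-1.8,0,0,0]]}}

```text
time: 5.35
tool_pos: [0.4862, 0.1072, 0.0534]
tool_rot: [-0.0, 0.745, 0.667, 0.0]
contact_force: [-0.8, -2.4, 0.5]
gripper_width: 0.701
grasp_force: 1.1
```

Emit:
{"api": "play_rows", "payload": {"commands": [[6,0,-1.8,0,0,0],[6,0,-1.8,0,0,0],[6,0,-1.8,0,0,0],[6,0,-1.8,0,0,0],[0,0,0,0,0,0]]}}

```text
time: 5.77
tool_pos: [0.4888, 0.1311, 0.0605]
tool_rot: [-0.0, 0.744, 0.668, 0.0]
contact_force: [0.7, -1.9, -0.7]
gripper_width: 0.699
grasp_force: 0.5
```

```bash
python3 s.py; python3 b.py p3
```

```text
t 5.7667 dock xyz [0.0915 0.081  0.0605] toolx yaw 83.776149312595 toolz [-0.     0.001 -1.   ] F [ 0.7 -1.9 -0.7] 0.6989524188555291
```

View pics/p3.png

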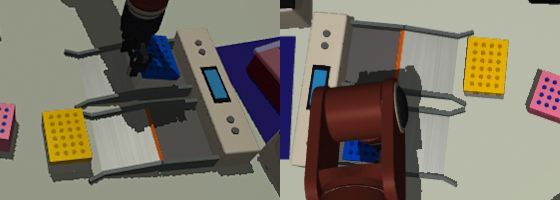

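The rack is now nose-down over the lip, at about (160,58) in the left half. I'll push the last 25 mm slowly.

Emit:
{"api": "play_rows", "payload": {"commands": [[4,0,0,0,0,0],[4,0,0,0,0,0],[4,0,0,0,0,0],[4,0,0,0,0,0],[3,0,0,0,0,0]]}}

```text
time: 6.28
tool_pos: [0.491, 0.1493, 0.0605]
tool_rot: [-0.0, 0.745, 0.667, 0.0]
contact_force: [-0.5, -1.1, -0.3]
gripper_width: 0.706
grasp_force: 0.6
```

Emit:
{"api": "play_rows", "payload": {"commands": [[3,0,0,0,0,0],[2,0,0,0,0,0],[0,0,0,0,0,0],[0,0,0,0,0,0],[0,0,0,0,0,0]]}}

```text
time: 6.7
tool_pos: [0.4914, 0.1538, 0.0604]
tool_rot: [-0.0, 0.745, 0.667, -0.0]
contact_force: [0.1, -1.1, -0.4]
gripper_width: 0.703
grasp_force: 0.4
```

```bash
python3 s.py; python3 b.py p4
```

```text
t 6.7 dock xyz [0.1143 0.0807 0.0604] toolx yaw 83.7158341311542 toolz [-0.  0. -1.] F [ 0.1 -1.1 -0.4] 0.7027679143501874
```

View pics/p4.png

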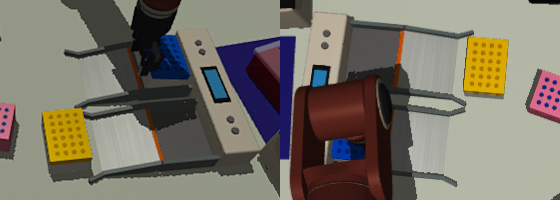

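The rack has reached the tray, but the gripper hides its back edge. I'll back off and measure it.

Emit:
{"api": "play_rows", "payload": {"commands": [[-10,0,0,0,0,0],[-20,0,0,0,0,0],[-20,0,-10,0,0,0],[-30,0,-20,0,0,0],[-30,0,-20,0,0,0]]}}

```text
time: 7.22
tool_pos: [0.4783, 0.0434, 0.1103]
tool_rot: [-0.001, 0.744, 0.668, -0.001]
contact_force: [1.0, 0.0, 0.7]
gripper_width: 0.703
grasp_force: 0.0
```

Emit:
{"api": "play_rows", "payload": {"commands": [[-40,0,0,0,0,0],[-40,0,0,0,0,0],[-40,0,0,0,0,0],[-40,0,0,0,0,0],[-40,0,0,0,0,0]]}}

```text
time: 7.63
tool_pos: [0.4569, -0.1566, 0.111]
tool_rot: [0.001, 0.745, 0.667, 0.0]
contact_force: [0.2, 0.2, 0.1]
gripper_width: 0.706
grasp_force: 0.0
```

```bash
python3 s.py; python3 b.py p5; python3 - <<'E'
from h import *
d=np.load('dock.npz')
for n,b in(('top',(110,165,180,255)),('scene',(360,150,440,240))):
    f=imaging.grab_frame(n)
    p,e,a,P=rect(f,mask(f,(105,150,40),(125,255,255),b),.069)
    print(n,p,e,a,'dock',(p-d['O'])@d['x'],(p-d['O'])@d['y'],np.round([(P-d['O'])@d['x'],(P-d['O'])@d['y']],4).tolist())
f=imaging.grab_frame('top');p,e,a,P=rect(f,mask(f,(18,150,100),(32,255,255),(230,90,300,180)),.055);print('yellow',p)
E
```

```text
t 7.6333 dock xyz [-0.198   0.0829  0.111 ] toolx yaw 83.69734005995794 toolz [ 0.001 -0.    -1.   ] F [0.2 0.2 0.1] 0.7057917233527433
top [0.49627706 0.19752712] [np.float64(0.08344948833478093), np.float64(0.11274732559688067)] 81.89317441408141 dock 0.1583507401024013 0.08040952690726458 [[0.1996, 0.1999, 0.1166, 0.1173], [0.1353, 0.0226, 0.0257, 0.138]]
scene [0.50024949 0.19730345] [np.float64(0.09365750619277985), np.float64(0.1388301926250529)] 99.45045426568862 dock 0.15853944415359736 0.07643528007851909 [[0.1155, 0.2058, 0.198, 0.1149], [0.1322, 0.157, 0.0184, -0.0019]]
yellow [ 0.62874067 -0.04097327]
```

View pics/p5.png

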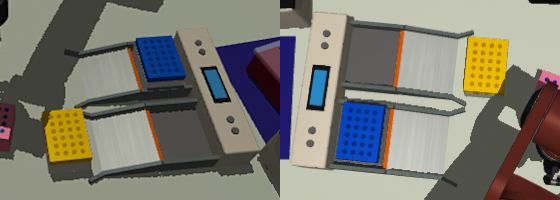

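The lid reads square, but its rear edge appears at about x = 117 mm, so the back may still be resting on the lip. I'll zoom in on both views.

```bash
python3 - <<'E'
from h import *
f=imaging.grab_frame('scene')['image'][155:225,355:435];g=imaging.grab_frame('top')['image'][165:250,105:190]
cv2.imwrite('pics/z1.png',np.hstack([cv2.resize(a,(400,400),interpolation=cv2.INTER_CUBIC) for a in(f,g)])[...,::-1])
E
```

```text
(no output)
```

View pics/z1.png

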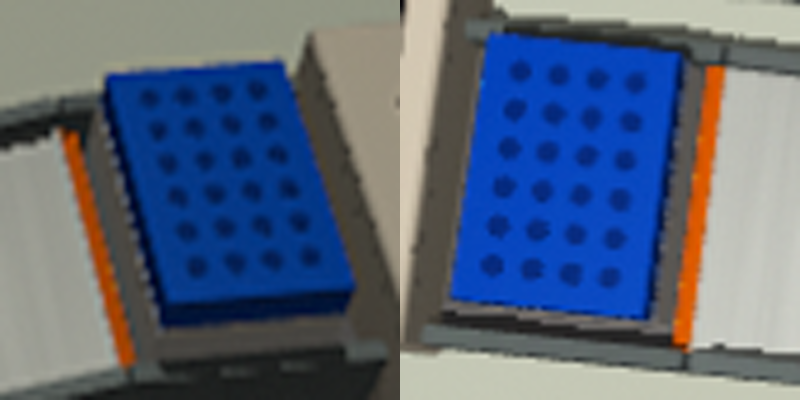

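In both zooms there is grey tray floor between the rack and the orange lip, so the back has dropped in. Subtracting the lid's visible rear side puts the centre at x ≈ 160–165 mm and y ≈ 80 mm, about 2° off square. The yellow rack has not moved and the arm is clear, so I'm handing in.

```bash
python3 -c "
from plant import manip
print(manip.job_done())"
```

```text
the job is handed in; nothing more can be done
None
```

The blue rack is in the tray behind the lip: centre at x ≈ 160–165 mm, y ≈ 80 mm, about 2° off square by the cameras. The yellow rack did not move and the arm is clear; I handed the job in after about 8 s of robot time, and no verdict was returned.

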